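# Close a packed soap carton and stroke its seam flat

## Task

Close the packed cardboard carton ready for taping: fold its two standing long flaps down with your fingertips, and then stroke the seam where they meet, running the fingertips lightly along it from the right-hand end to the left-hand end (as the robot sees it), so that both edges lie flat. Only push and stroke the flaps from outside: do not pinch them, touch their inner faces, press them down into the carton or press hard, do not shift or lift the carton, and leave the other things on the counter where they lie.

Things in the scene. Friction and masses are not known exactly. Their poses are not given: they have to be found in the camera images.
- carton: Brown shipping carton packed with soap boxes, loose, 0.9 kg, walls 120 mm high. Origin: centre of its underside; own x to its back (104 mm wide), y to its left end (130 mm long), z up. Its end flaps are already in. Shut, the long flaps' top face is 124 mm above the counter, their seam along own y at x = 0. Standing flaps reach 175 mm.
- front_flap (a joint): Long flap on the front side (-x, nearest the robot), 130 mm wide, 51 mm crease to edge, 4 mm thick; crease at carton x = -51.5 mm, height 120 mm. Angle from shut in rad: 0 shut, 1.57 upright, more leans outwards (starts 1.6 to 2.0, stop 2.1). Stiff crease: it stays where left and turns under 0.03 N m (1 N at 30 mm). It stops at 0; pressed further, board and crease yield (see the give).
- back_flap (a joint): Long flap on the back side (+x), 130 mm wide, 51 mm crease to edge, 4 mm thick; crease at carton x = 51.5 mm, height 120 mm. Angle from shut in rad: 0 shut, 1.57 upright, more leans outwards (starts 1.6 to 2.0, stop 2.1). Stiff crease: it stays where left and turns under 0.03 N m (1 N at 30 mm). It stops at 0; pressed further, board and crease yield (see the give).
- front_flap_give (a joint): How far the front flap yields below level, in rad: 0 at rest, negative when the shut flap is pressed down into the carton, springing back when released. 2.5 N m per rad: about 1 N for each mm at the free edge. At -0.09 (4.5 mm) the board is dented.
- back_flap_give (a joint): How far the back flap yields below level, in rad: 0 at rest, negative when the shut flap is pressed down into the carton, springing back when released. 2.5 N m per rad: about 1 N for each mm at the free edge. At -0.09 (4.5 mm) the board is dented.
- door_sill (a point): Middle of the top of the rail of the shop door (125 mm above the counter) between robot and counter, fixed. The arm reaches in over it: the opening above is 635 mm wide along the rail, which runs towards (0.5, 0.866), from a post at [0.17, -0.10] to one at [0.54, 0.53], both about 90 mm thick and taller than the arm. A wooden chest 182 mm high stands left of the carton.
- front_flap_inside: The inner face of the front long flap: the side towards the goods when shut; origin on the flap's crease, own x from crease to free edge, own z out of the outer face (0 to 1.8 mm of the 4 mm thickness). Not to be touched.
- back_flap_inside: The inner face of the back long flap: the side towards the goods when shut; origin on the flap's crease, own x from crease to free edge, own z out of the outer face (0 to 1.8 mm of the 4 mm thickness). Not to be touched.
- seam_0 (a point): Point 1 of 4 along the seam of the shut long flaps, at carton x = 0, y = -45 mm, on their top face 124 mm above the counter; axes as the carton's. Right-hand end, where the stroke starts.
- seam_1 (a point): Point 2 of 4 along the seam of the shut long flaps, at carton x = 0, y = -15 mm, on their top face 124 mm above the counter; axes as the carton's.
- seam_2 (a point): Point 3 of 4 along the seam of the shut long flaps, at carton x = 0, y = 15 mm, on their top face 124 mm above the counter; axes as the carton's.
- seam_3 (a point): Point 4 of 4 along the seam of the shut long flaps, at carton x = 0, y = 45 mm, on their top face 124 mm above the counter; axes as the carton's. Left-hand end, where the stroke ends.
- tape_roll: Roll of brown packing tape lying flat, 96 mm across, 24 mm high; origin at the centre of its underside. Bystander.
- scissors: Scissors with green handles, 206 x 84 x 11 mm, lying flat; origin at the centre of its underside. Bystander.
- soap_box_blue: Single pale blue soap box, 60 x 90 x 34 mm; origin at the centre of its underside. Bystander.
- soap_box_green: Single pale green soap box, 62 x 92 x 34 mm; origin at the centre of its underside. Bystander.
- soap_yellow: Bare bar of yellow soap, 55 x 83 x 48 mm; origin at the centre of its underside. Bystander.

How it is judged:
On the way, in this order (a step that is already met when the one before it is completed fails the run):
1. both long flaps are folded down, and the fingers are not yet at the start of the seam (value of joint each of front_flap, back_flap below 0.35 rad and not (x of the grasp point in the frame of seam_0 between -0.012 and 0.012 m and y of the grasp point in the frame of seam_0 between -0.014 and 0.014 m)).
2. the fingers touch the seam at point 1 of 4 (right-hand end) (x of the grasp point in the frame of seam_0 between -0.012 and 0.012 m and y of the grasp point in the frame of seam_0 between -0.014 and 0.014 m and contact force between the fingers and carton above 0.3 N).
3. the fingers touch the seam at point 2 of 4 (right of the middle) (x of the grasp point in the frame of seam_1 between -0.012 and 0.012 m and y of the grasp point in the frame of seam_1 between -0.014 and 0.014 m and contact force between the fingers and carton above 0.3 N).
4. the fingers touch the seam at point 3 of 4 (left of the middle) (x of the grasp point in the frame of seam_2 between -0.012 and 0.012 m and y of the grasp point in the frame of seam_2 between -0.014 and 0.014 m and contact force between the fingers and carton above 0.3 N).
5. the fingers touch the seam at point 4 of 4 (left-hand end) (x of the grasp point in the frame of seam_3 between -0.012 and 0.012 m and y of the grasp point in the frame of seam_3 between -0.014 and 0.014 m and contact force between the fingers and carton above 0.3 N).
At the end, for the whole second after the job is handed in: Both long flaps lie flat: their angles are below 0.06 rad and their give within 0.05 rad (free edges no more than about 3 mm proud); the carton stands level on the counter and everything is at rest (value of joint each of front_flap, back_flap below 0.06 rad and value of joint front_flap_give between -0.05 and 0.05 rad and value of joint back_flap_give between -0.05 and 0.05 rad and height (world z) of carton below 0.004 m and angle between carton's own z axis and vertical below 0.03 rad and linear speed of carton below 0.01 m/s and velocity of joint front_flap between -0.1 and 0.1 rad/s and velocity of joint back_flap between -0.1 and 0.1 rad/s); the robot touches nothing.
It fails at once if the inner face of a standing flap is touched by the fingers, as in pinching it (over 1 N) (contact force between the fingers and front_flap_inside above 1 N or contact force between the fingers and back_flap_inside above 1 N).
It fails at once if a flap is dented into the carton (its give below -0.09 rad, its free edge 4.5 mm sunk) (value of joint any of front_flap_give, back_flap_give below -0.09 rad).
It fails at once if the fingers press on the carton with more than 20 N (contact force between the fingers and carton above 20 N).
It fails at once if the carton is shifted by more than 25 mm, lifted by more than 8 mm or tipped (distance of carton from where it was at the start of the episode above 0.025 m or height (world z) of carton above 0.008 m or angle between carton's own z axis and vertical above 0.1 rad).
It fails at once if one of the other loose things is moved by more than 20 mm (distance of any of tape_roll, scissors, soap_box_blue, soap_box_green, soap_yellow from where it was at the start of the episode above 0.02 m).
It also fails if it takes over 48 s, if anything falls off the work surface, if the arm or the gripper's body presses on something with over 40 N, if the wrist force passes 120 N, or if a joint passes its speed limit or range.

## Robot

A 6-joint arm with a two-finger parallel gripper is mounted at the origin on a cart in front of the work surface, level with it; the furniture and walls round the work are solid. World frame = base frame: x ahead of the robot, y to its left, z up, the work surface at z = 0. Lengths are in m, angles in rad, forces in N, time in s.
With the tool pointing down it reaches from about 0.35 to 0.775 m from the base axis. Payload 5.5 kg.
Tool frame: the origin (TCP) lies at the very end of the fingers, on their centre line; the grasp point (between the pads) lies 19 mm behind it; z points along the fingers, y is the line along which they close (so a half turn about z gives the same grasp; the last joint's range is limited). The gripper opens to 85 mm and grips with 20 to 120 N. Pads are 22 mm wide; open, the fingers measure 114 mm over their backs; the gripper's body (76 mm by 85 mm) begins 54 mm behind the grasp point. The pads swing forward as they close: fully open they stand 13 mm farther back than shut.
Start: joints at [1.165, 0.313, 0.046, 1.304, 0, 1.431], TCP at [0.151, 0.555, 0.231] pointing down, gripper open.
Joint ranges: [-2.76, 2.76], [-0.86, 1.69], [-1.03, 1.26], [-2.2, 2.34], [-1.47, 1.5], [-3.14, 3.14]. Speed limits (rad/s): [2.57, 2.57, 3.14, 3.14, 3.14, 3.14].

## Interface

Orientations are given as a unit quaternion [w, x, y, z].
In Python, from workcell import env, imaging, ticket gives the robot as it stands. The module is installed in compiled form; this text tells all that it offers.
- The arm moves only by the tool apply_moves, never from a script. Its argument "rows" is a list of rows, each an object with "xyz": the shift along the tool's x, y, z in mm, a list of three; "turn": the turn, a rotation vector about the tool's x, y, z in rad, a list of three; "grip": the opening, from 0 (shut) to 1 (fully open). A call has 1 to 12 rows; each row is the pose to reach, as a shift and turn from the pose commanded when the call began, along the tool's axes at that moment; what a row does not reach only later rows make up. A row lasts 1/12 s, in which the tool goes at most 41.7 mm and 7.16 degrees, less where a joint would pass 70% of its speed; a pose out of reach is approached as far as the arm can. A call with a gripper value outside its range is refused whole. The fingers move at their own pace and stop on an object; "force" is the grip in N (left out, the last holds). Time passes only in rows, so rows that repeat a pose let the fingers close. It gives the time, the measured TCP pose, the force, the opening and the grip force at its end, in the units of the state.
- env.get_state(): the state, without advancing time (a new reading comes with each control period).
- imaging.read_camera(name): name is "scene" or "side" or "wrist"; returns a dict with "color" (384x512x3 uint8, blue, green, red), "z_map" (384x512 float32, m along the optical axis (not along the pixel's ray), 0 where there is no reading), "camera_matrix" (3x3 intrinsics, pixels), "view" (4x4, takes a point from world to camera coordinates). Camera axes: x right, y down, z forward; pixel columns grow to the right and rows downward; lengths in m; the calibration is good to about 2 mm. The wrist camera is an equidistant fisheye: a pixel r from the principal point sees the ray r / f radians off the axis. A picture is of the moment at which its call begins.
- ticket.hand_in(): hands the job in; it is judged then, once.
The state is a dict: "clock": time; "joint_pos": joint angles; "qvel": joint speeds; "tau": joint torques, N m; "tcp_pos": TCP position; "orientation": TCP orientation; "wrist_force": force on the tool from outside, world axes, zero at the start; "ft_torque": the same for the moment, N m; "finger_gap": finger opening in m; "grip_force": force on a finger pad.
Only numpy, scipy, OpenCV 4.12 (cv2) and the standard library are available. Lean on these libraries where they do the work, as an engineer would, in place of code of your own. Each camera call takes 0.05 s, during which the arm holds its last target. There are 200 camera calls.

## Working session

There is one attempt and no reset: what is moved stays moved. The work goes in short steps, Python scripts to look and compute and a tool call to move; the robot and the scene stay as the last step left them, time stands still between calls to the robot, and variables do not carry over. Pictures are saved under pics/ and viewed, at most 10 in all, crops included, and the job is handed in when it is done.

Besides the shell and the picture viewer there is one more tool, called after "Emit:" as name(argument=value, ...) on one line, values as JSON. apply_moves: Moves the arm, as the interface text tells. Its arguments: {"type":"object","properties":{"rows":{"type":"array"},"force":{"type":"number"}},"required":["rows"]}

```bash
mkdir -p pics
cat > h.py <<'E'
import numpy as np, cv2
from workcell import env, imaging, ticket
from scipy.spatial.transform import Rotation as R
def cloud(c):
    K=c["camera_matrix"];z=c["z_map"];v,u=np.mgrid[:384,:512]
    P=np.stack([(u-K[0,2])/K[0,0]*z,(v-K[1,2])/K[1,1]*z,z],-1)
    V=np.linalg.inv(c["view"]);return P@V[:3,:3].T+V[:3,3]
def rot():
    q=env.get_state()["orientation"];return R.from_quat([q[1],q[2],q[3],q[0]])
E
python3 - <<'E'
from h import *
print({k:np.round(v,3) for k,v in env.get_state().items()})
ims=[]
for n in["scene","side"]:
    c=imaging.read_camera(n);np.savez(n+'.npz',**c);ims.append(c["color"])
    print(n,np.round(np.linalg.inv(c["view"])[:3,[2,3]],2).tolist())
    cv2.imwrite(f'pics/{n}.png',cv2.resize(c["color"],(800,600)))
E
```

```text
{'clock': np.float64(0.0), 'joint_pos': array([ 1.165,  0.314,  0.045,  1.304, -0.   ,  1.431]), 'qvel': array([ 0.001, -0.   ,  0.   , -0.   , -0.   , -0.   ]), 'tau': array([-0.0000e+00, -4.8063e+01,  2.9853e+01,  1.9000e-02, -0.0000e+00,
       -0.0000e+00]), 'tcp_pos': array([0.151, 0.554, 0.23 ]), 'orientation': array([-0.   ,  0.133,  0.991, -0.001]), 'wrist_force': array([-0.538, -0.533, -0.434]), 'ft_torque': array([-0.019,  0.017,  0.023]), 'grip_force': np.float64(0.0), 'finger_gap': np.float64(0.085)}
scene [[0.37, 0.2], [-0.43, 0.39], [-0.82, 0.86]]
side [[-0.66, 1.1], [0.08, -0.09], [-0.75, 0.75]]
```

View pics/scene.png

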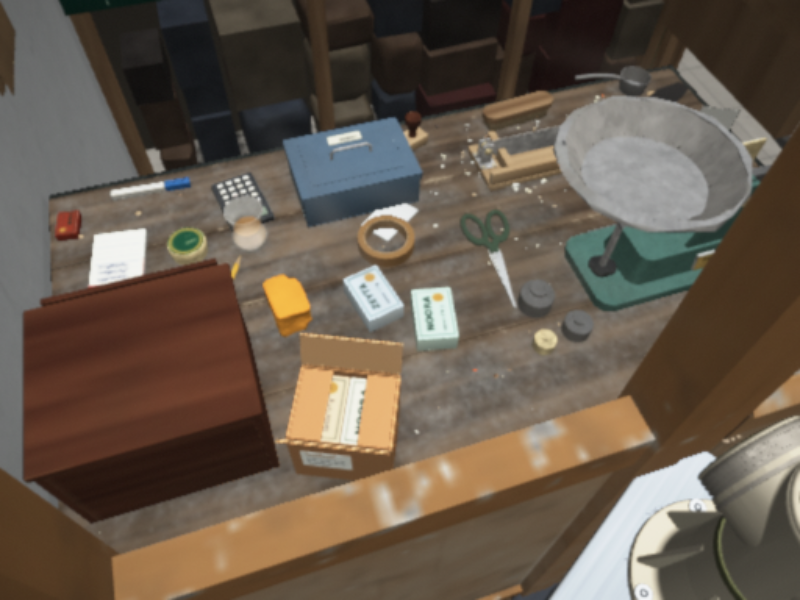

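View pics/side.png

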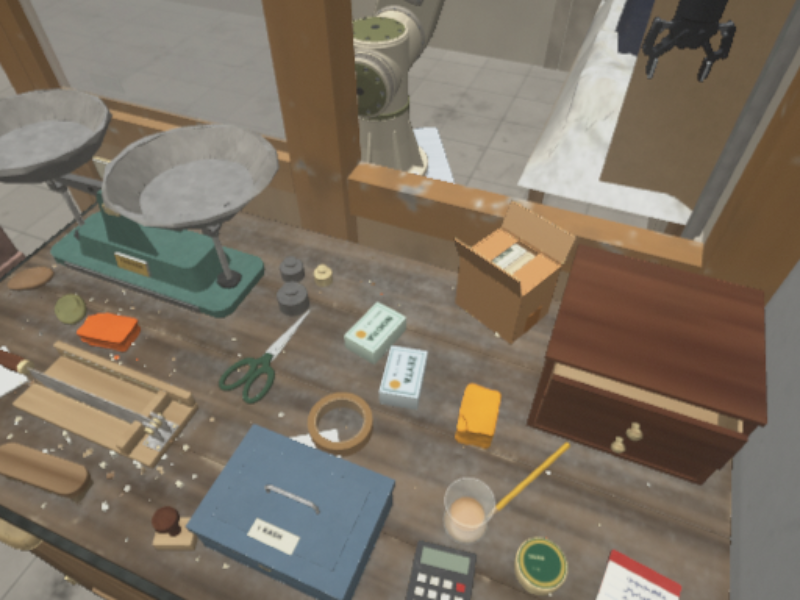

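The scene view shows the carton open at about (345,410). Its back flap stands at (350,355), the front flap with the label is at (327,460), and the chest is just to the left. The side view shows the carton at (515,270) with both flaps leaning out. Next I measure them from the clouds.

Run:
```python
from h import *
ims=[]
for n,(x0,x1,y0,y1) in dict(scene=(170,275,200,320),side=(280,380,120,225)).items():
    c=dict(np.load(n+'.npz'));P=cloud(c)
    ims.append(cv2.resize(c["color"][y0:y1,x0:x1],(400,420),interpolation=cv2.INTER_CUBIC))
    Q=P[y0:y1,x0:x1].reshape(-1,3);np.save(n+'_q.npy',Q)
    h=np.histogram(Q[:,2],bins=np.arange(-.01,.22,.01));print(n,h[0])
    for lo,hi in[(.10,.13),(.13,.145),(.145,.16),(.16,.185)]:
        S=Q[(Q[:,2]>lo)&(Q[:,2]<hi)]
        print(lo,len(S)); 
        # cluster
        if len(S)>5:
            lab=-np.ones(len(S),int)
            from scipy.spatial import cKDTree
            from scipy.sparse.csgraph import connected_components
            k,lab=connected_components(cKDTree(S).sparse_distance_matrix(cKDTree(S),.012))
            for i in range(k):
                s=S[lab==i]
                if len(s)<15: continue
                m=s.mean(0);u,_,vt=np.linalg.svd((s-m)[:,:2],full_matrices=False);t=(s-m)[:,:2]@vt[0]
                print('  ',len(s),np.round(m,4),'dir',np.round(vt[0],3),'ext',np.round([t.min(),t.max()],3),'thick',np.round(((s-m)[:,:2]@vt[1]).std(),4))
cv2.imwrite('pics/crop.png',np.hstack(ims))
```

```text
scene [1291 3398  266  238  378  169  140  136  143  147  145  288 1998 2536
  257  267  267  486    9    0    0    0]
0.1 4822
   3607 [0.4715 0.1665 0.1174] dir [-0.82  -0.573] ext [-0.066  0.065] thick 0.0327
   1202 [0.3655 0.2095 0.1241] dir [0.615 0.788] ext [-0.057  0.101] thick 0.0101
0.13 390
   385 [0.5048 0.1215 0.1376] dir [-0.813 -0.582] ext [-0.064  0.065] thick 0.0018
0.145 401
   395 [0.5066 0.1166 0.1526] dir [-0.812 -0.583] ext [-0.065  0.064] thick 0.0019
0.16 495
   319 [0.5094 0.1129 0.1655] dir [-0.812 -0.584] ext [-0.066  0.064] thick 0.0019
   176 [0.4284 0.226  0.1672] dir [-0.813 -0.582] ext [-0.065  0.063] thick 0.0012
side [1338  552  151  144  174  225  245  245  273  273  284  518 1141 1423
  260  280  279  266  170 1205    0    0]
0.1 3082
   1433 [0.3508 0.1986 0.1197] dir [0.46  0.888] ext [-0.139  0.153] thick 0.02
   1649 [0.4748 0.1772 0.1159] dir [0.96 0.28] ext [-0.083  0.075] thick 0.0358
0.13 397
   276 [0.4416 0.2178 0.1373] dir [0.812 0.584] ext [-0.068  0.061] thick 0.0022
   121 [0.513  0.1205 0.1379] dir [0.812 0.583] ext [-0.068  0.06 ] thick 0.0017
0.145 422
   296 [0.4361 0.2214 0.1523] dir [0.812 0.584] ext [-0.066  0.064] thick 0.0024
   126 [0.5164 0.1167 0.1528] dir [0.812 0.583] ext [-0.069  0.06 ] thick 0.0015
0.16 1641
   144 [0.4357 0.2266 0.1637] dir [0.813 0.582] ext [-0.067  0.062] thick 0.0018
   122 [0.5152 0.1121 0.1651] dir [0.813 0.583] ext [-0.066  0.063] thick 0.0013
   1375 [0.6355 0.208  0.1812] dir [ 0.897 -0.442] ext [-0.128  0.088] thick 0.013
```

View pics/crop.png

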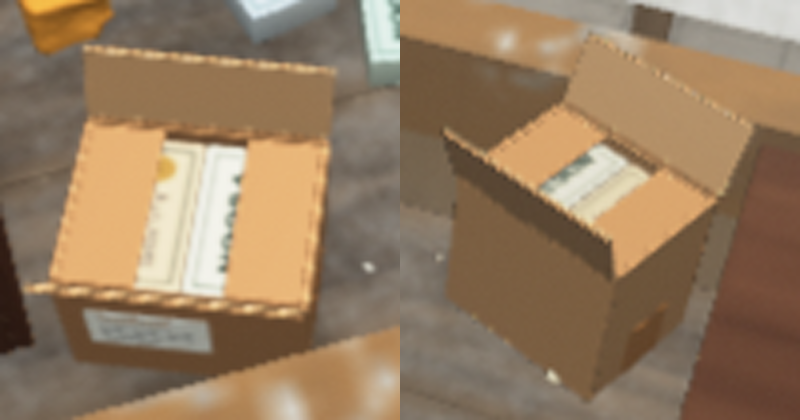

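```bash
cat >> h.py <<'E'
C=np.array([.4708,.1669]);yaw=.6226
d=np.array([np.cos(yaw),np.sin(yaw)]);n=np.array([d[1],-d[0]])
def rows(T,p=None,r=None):
    "T: list of (n,d,z) mm in carton frame; prints tool-frame xyz mm and turn to y_tool along d, tool down"
    s=env.get_state();p=s["tcp_pos"] if p is None else np.array(p);r=rot() if r is None else r
    tgt=R.from_matrix(np.c_[np.r_[n,0]*-1,np.r_[d,0],[0,0,-1]])
    print('turn',np.round((r.inv()*tgt).as_rotvec(),3))
    for a,b,z in T:
        w=np.r_[C+n*a/1e3+d*b/1e3,z/1e3]
        print((a,b,z),np.round(w,3),np.round(r.inv().apply(w-p)*1e3,1).tolist())
def where():
    s=env.get_state();w=s["tcp_pos"];q=w[:2]-C
    print('t',round(float(s["clock"]),2),'n,d,z',np.round([q@n*1e3,q@d*1e3,w[2]*1e3],1),'F n,d,z',np.round([s["wrist_force"][:2]@n,s["wrist_force"][:2]@d,s["wrist_force"][2]],2),'j',np.round(s["joint_pos"],2),'gap',round(float(s["finger_gap"]),4))
E
python3 - <<'E'
from h import *
print(np.linalg.det(np.c_[np.r_[n,0]*-1,np.r_[d,0],[0,0,-1]]))
where();rows([(-110,0,240)])
E
```

```text
1.0
t 0.1 n,d,z [-501.3  -34.   230.5] F n,d,z [ 0.27  0.1  -0.13] j [ 1.17  0.31  0.05  1.3  -0.    1.43] gap 0.0852
turn [-0.002  0.     0.682]
(-110, 0, 240) [0.407 0.256 0.24 ] [-325.1, -220.4, -9.2]
```

Emit:
apply_moves(rows=[{"xyz": [-35,-24,-9],"turn": [0,0,0.07],"grip": 0},{"xyz": [-65,-44,-9],"turn": [0,0,0.14],"grip": 0},{"xyz": [-95,-64,-9],"turn": [0,0,0.21],"grip": 0},{"xyz": [-125,-85,-9],"turn": [0,0,0.28],"grip": 0},{"xyz": [-155,-105,-9],"turn": [0,0,0.35],"grip": 0},{"xyz": [-185,-125,-9],"turn": [0,0,0.42],"grip": 0},{"xyz": [-215,-146,-9],"turn": [0,0,0.49],"grip": 0},{"xyz": [-245,-166,-9],"turn": [0,0,0.56],"grip": 0},{"xyz": [-275,-186,-9],"turn": [0,0,0.63],"grip": 0},{"xyz": [-305,-207,-9],"turn": [0,0,0.682],"grip": 0},{"xyz": [-325,-220,-9],"turn": [0,0,0.682],"grip": 0},{"xyz": [-325,-220,-9],"turn": [0,0,0.682],"grip": 0}])

```text
clock: 1.1
tcp_pos: [0.4095, 0.2542, 0.2398]
orientation: [0.001, 0.459, 0.889, -0.0]
wrist_force: [-0.4, 0.8, 0.2]
finger_gap: 0.0001
grip_force: 0.0
```

Run:
```python
from h import *
where();rows([(-110,0,240),(-110,0,152)])
a=[cv2.resize(imaging.read_camera(k)["color"],(400,300)) for k in("scene","side")]
w=imaging.read_camera("wrist")["color"]
cv2.imwrite('pics/a.png',np.vstack([np.hstack(a),np.hstack([cv2.resize(w,(400,300)),np.zeros((300,400,3),np.uint8)])]))
```

```text
t 1.1 n,d,z [-106.7    1.1  239.8] F n,d,z [-0.87  0.18  0.18] j [ 0.39  0.13 -0.17  1.27 -0.    1.34] gap 0.0001
turn [-0.     0.001 -0.005]
(-110, 0, 240) [0.407 0.256 0.24 ] [3.3, -1.1, -0.2]
(-110, 0, 152) [0.407 0.256 0.152] [3.4, -1.1, 87.8]
```

View pics/a.png

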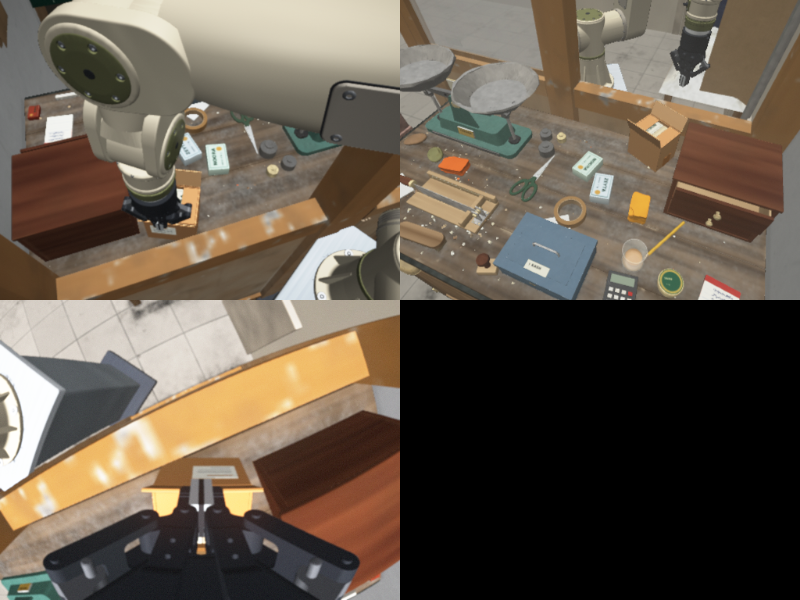

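The scene view shows the forearm over the carton at top-left. The side view shows the gripper at (690,55) in front of the carton. The wrist view shows the fingers shut in front of the front flap. Before the back flap, I'll measure how far the arm reaches sideways relative to the right-hand post.

Run:
```python
from h import *
j=env.get_state()["joint_pos"][0];A=[]
for k in("scene","side"):
    P=cloud(imaging.read_camera(k)).reshape(-1,3);P=P[(P[:,2]>.2)&(P[:,0]>-.3)]
    x=P[:,0]*np.cos(j)+P[:,1]*np.sin(j);y=-P[:,0]*np.sin(j)+P[:,1]*np.cos(j)
    for x0 in np.arange(-.2,.55,.075):
        for z0 in(.2,.3,.4,.5,.6,.7):
            m=(x>x0)&(x<x0+.075)&(P[:,2]>z0)&(P[:,2]<z0+.1)&(abs(y)<.25)
            if m.sum()>20: print(k,round(x0,3),z0,m.sum(),np.round(np.percentile(y[m],[2,50,98]),3))
# post footprint
P=cloud(imaging.read_camera("side")).reshape(-1,3)
m=(P[:,2]>.25)&(abs(P[:,0]-.19)<.12)&(P[:,1]<0.0)&(P[:,1]>-.2);Q=P[m]
e=np.array([.5,.866]);f=np.array([.866,-.5]);q=Q[:,:2]-[.355,.215]
print('post along,across',np.percentile(q@e,[1,99]),np.percentile(q@f,[1,99]),len(Q))
```

```text
scene -0.05 0.2 21 [-0.187 -0.185 -0.183]
scene 0.025 0.2 4433 [-0.173 -0.008  0.072]
scene 0.025 0.3 609 [-0.148 -0.125  0.025]
scene 0.1 0.2 2038 [-0.172 -0.133 -0.106]
scene 0.1 0.3 2087 [-0.168 -0.121 -0.106]
scene 0.1 0.4 67 [-0.115 -0.109 -0.105]
scene 0.25 0.6 2360 [0.13  0.138 0.14 ]
scene 0.25 0.7 22050 [0.088 0.129 0.14 ]
scene 0.325 0.6 3240 [0.123 0.128 0.134]
scene 0.325 0.7 18691 [0.089 0.119 0.134]
scene 0.4 0.2 289 [0.069 0.086 0.093]
scene 0.4 0.3 1092 [0.059 0.084 0.118]
scene 0.4 0.4 1927 [0.071 0.108 0.118]
scene 0.4 0.5 4679 [0.056 0.115 0.124]
scene 0.4 0.6 8190 [0.105 0.126 0.132]
scene 0.4 0.7 11667 [0.088 0.125 0.131]
scene 0.475 0.2 97 [0.089 0.095 0.1  ]
scene 0.475 0.3 482 [0.083 0.099 0.118]
scene 0.475 0.4 474 [0.105 0.115 0.119]
scene 0.475 0.5 2427 [0.108 0.119 0.124]
scene 0.475 0.6 3428 [0.109 0.13  0.132]
scene 0.475 0.7 2576 [0.098 0.126 0.131]
side -0.05 0.2 683 [-0.249 -0.228  0.149]
side -0.05 0.3 985 [-0.249 -0.224  0.149]
side 0.025 0.2 3172 [-0.225  0.053  0.231]
side 0.025 0.3 1272 [-0.228  0.007  0.233]
side 0.025 0.4 95 [-0.229 -0.217 -0.207]
side 0.1 0.2 1297 [-0.217 -0.182 -0.11 ]
side 0.1 0.3 1641 [-0.217 -0.182 -0.11 ]
side 0.1 0.4 653 [-0.217 -0.185 -0.114]
side 0.175 0.3 24 [-0.177 -0.175 -0.173]
side 0.4 0.2 146 [0.06  0.068 0.082]
side 0.4 0.3 498 [0.042 0.062 0.078]
side 0.4 0.4 329 [0.041 0.045 0.059]
side 0.475 0.2 243 [0.067 0.074 0.091]
side 0.475 0.3 1060 [0.043 0.072 0.098]
side 0.475 0.4 1657 [0.042 0.057 0.097]
post along,across [-0.48290127 -0.3284046 ] [-0.10985726  0.04716731] 3937
```

Emit:
apply_moves(rows=[{"xyz": [3,-1,30],"turn": [0,0,-0.005],"grip": 0},{"xyz": [3,-1,60],"turn": [0,0,-0.005],"grip": 0},{"xyz": [3,-1,88],"turn": [0,0,-0.005],"grip": 0},{"xyz": [3,-1,88],"turn": [0,0,-0.005],"grip": 0}])

```text
clock: 1.73
tcp_pos: [0.4, 0.2585, 0.1475]
orientation: [-0.003, 0.453, 0.891, -0.003]
wrist_force: [-1.3, -0.5, -1.2]
finger_gap: 0.0006
grip_force: 0.0
```

Run:
```python
from h import *
where();rows([(-85,0,152),(-75,0,152),(-67,0,153),(-60,0,154),(-54,0,154),(-48,0,152),(-43,0,149.5),(-38,0,145),(-34,0,141),(-31,0,135),(-29,0,130),(-28,0,125)])
```

```text
t 1.73 n,d,z [-115.7   -4.1  147.5] F n,d,z [-0.4  -1.34 -1.2 ] j [ 0.4   0.18 -0.35  1.06  0.    1.35] gap 0.0006
turn [-0.009 -0.002  0.008]
(-85, 0, 152) [0.421 0.236 0.152] [-30.7, 3.8, -4.6]
(-75, 0, 152) [0.427 0.228 0.152] [-40.7, 3.7, -4.6]
(-67, 0, 153) [0.432 0.221 0.153] [-48.7, 3.7, -5.7]
(-60, 0, 154) [0.436 0.216 0.154] [-55.7, 3.6, -6.7]
(-54, 0, 154) [0.439 0.211 0.154] [-61.7, 3.6, -6.7]
(-48, 0, 152) [0.443 0.206 0.152] [-67.7, 3.5, -4.7]
(-43, 0, 149.5) [0.446 0.202 0.15 ] [-72.7, 3.5, -2.2]
(-38, 0, 145) [0.449 0.198 0.145] [-77.7, 3.5, 2.3]
(-34, 0, 141) [0.451 0.195 0.141] [-81.7, 3.5, 6.3]
(-31, 0, 135) [0.453 0.192 0.135] [-84.8, 3.5, 12.3]
(-29, 0, 130) [0.454 0.19  0.13 ] [-86.8, 3.6, 17.3]
(-28, 0, 125) [0.454 0.19  0.125] [-87.8, 3.6, 22.3]
```

Emit:
apply_moves(rows=[{"xyz": [0,0,0],"turn": [0,0,0],"grip": 0},{"xyz": [0,0,0],"turn": [0,0,0],"grip": 0},{"xyz": [0,0,0],"turn": [0,0,0],"grip": 0}])

```text
clock: 1.98
tcp_pos: [0.4055, 0.26, 0.1544]
orientation: [0.001, 0.454, 0.891, 0.001]
wrist_force: [1.5, 0.5, -0.4]
finger_gap: -0.0003
grip_force: 0.0
```

Run:
```python
from h import *
where();rows([(-28,0,125)])
```

```text
t 1.98 n,d,z [-113.7    1.2  154.4] F n,d,z [ 0.44  1.47 -0.41] j [ 0.4   0.17 -0.33  1.06  0.    1.35] gap -0.0003
turn [0.003 0.001 0.006]
(-28, 0, 125) [0.454 0.19  0.125] [-85.7, -1.8, 29.4]
```

Emit:
apply_moves(rows=[{"xyz": [-6,0,0],"turn": [0,0,0],"grip": 0},{"xyz": [-12,0,0],"turn": [0,0,0],"grip": 0},{"xyz": [-17,0,0],"turn": [0,0,0],"grip": 0},{"xyz": [-21,0,0],"turn": [0,0,0],"grip": 0},{"xyz": [-25,0,0],"turn": [0,0,0],"grip": 0},{"xyz": [-29,0,0],"turn": [0,0,0],"grip": 0},{"xyz": [-33,0,0],"turn": [0,0,0],"grip": 0},{"xyz": [-37,0,0],"turn": [0,0,0],"grip": 0},{"xyz": [-41,0,0],"turn": [0,0,0],"grip": 0},{"xyz": [-45,0,0],"turn": [0,0,0],"grip": 0},{"xyz": [-48,0,0],"turn": [0,0,0],"grip": 0},{"xyz": [-48,0,0],"turn": [0,0,0],"grip": 0}])

```text
clock: 2.98
tcp_pos: [0.4328, 0.2198, 0.1523]
orientation: [0.0, 0.454, 0.891, -0.0]
wrist_force: [-0.8, 0.7, 0.4]
finger_gap: -0.0
grip_force: 0.2
```

Run:
```python
from h import *
where();w=imaging.read_camera("wrist")["color"];s=imaging.read_camera("side")["color"][60:210,250:450]
cv2.imwrite('pics/b.png',np.hstack([cv2.resize(w,(400,300)),cv2.resize(s,(400,300))]))
```

```text
t 2.98 n,d,z [-65.1  -0.  152.3] F n,d,z [-0.98 -0.23  0.4 ] j [ 0.3   0.18 -0.33  1.06 -0.    1.25] gap -0.0
```

View pics/b.png

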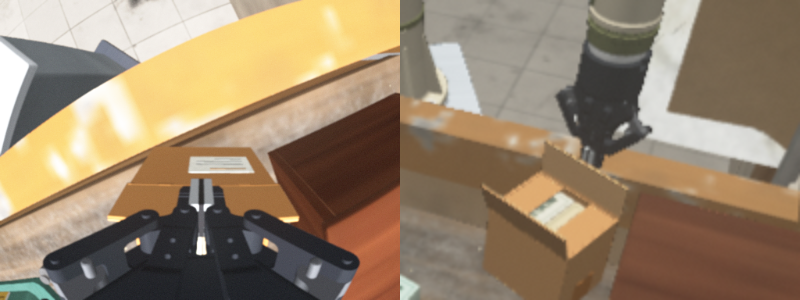

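The wrist and side views show the fingertips on the outer face and the front flap about upright. I'll keep folding along the arc.

Emit:
apply_moves(rows=[{"xyz": [-5,0,0],"turn": [0,0,0],"grip": 0},{"xyz": [-10,0,0],"turn": [0,0,0],"grip": 0},{"xyz": [-14,0,1],"turn": [0,0,0],"grip": 0},{"xyz": [-18,0,2],"turn": [0,0,0],"grip": 0},{"xyz": [-22,0,4],"turn": [0,0,0],"grip": 0},{"xyz": [-25,0,7],"turn": [0,0,0],"grip": 0},{"xyz": [-28,0,10.5],"turn": [0,0,0],"grip": 0},{"xyz": [-31,0,14],"turn": [0,0,0],"grip": 0},{"xyz": [-33,0,18],"turn": [0,0,0],"grip": 0},{"xyz": [-35,0,22],"turn": [0,0,0],"grip": 0},{"xyz": [-36,0,24],"turn": [0,0,0],"grip": 0},{"xyz": [-37,0,26],"turn": [0,0,0],"grip": 0}])

```text
clock: 4.08
tcp_pos: [0.454, 0.1902, 0.1258]
orientation: [-0.0, 0.454, 0.891, -0.0]
wrist_force: [0.3, 1.0, 1.4]
finger_gap: -0.0
grip_force: 0.4
```

Emit:
apply_moves(rows=[{"xyz": [0,0,0.5],"turn": [0,0,0],"grip": 0},{"xyz": [0,0,1],"turn": [0,0,0],"grip": 0},{"xyz": [0,0,1],"turn": [0,0,0],"grip": 0}])

```text
clock: 4.33
tcp_pos: [0.4541, 0.1902, 0.1252]
orientation: [0.0, 0.454, 0.891, -0.0]
wrist_force: [0.2, 0.1, 0.8]
finger_gap: -0.0
grip_force: 0.2
```

Run:
```python
from h import *
where()
```

```text
t 4.33 n,d,z [-28.6   0.  125.2] F n,d,z [0.1  0.22 0.83] j [ 0.23  0.22 -0.35  1.   -0.    1.18] gap -0.0
```

Emit:
apply_moves(rows=[{"xyz": [0,0,-15],"turn": [0,0,0],"grip": 0},{"xyz": [0,0,-35],"turn": [0,0,0],"grip": 0},{"xyz": [0,3,-60],"turn": [0,0,0],"grip": 0},{"xyz": [0,7,-80],"turn": [0,0,0],"grip": 0},{"xyz": [-15,11,-88],"turn": [0,0,0],"grip": 0},{"xyz": [-32,15,-90],"turn": [0,0,0],"grip": 0},{"xyz": [-50,20,-90],"turn": [0,0,0],"grip": 0},{"xyz": [-65,25,-90],"turn": [0,0,0],"grip": 0},{"xyz": [-75,25,-90],"turn": [0,0,0],"grip": 0},{"xyz": [-80,25,-90],"turn": [0,0,0],"grip": 0},{"xyz": [-80,25,-90],"turn": [0,0,0],"grip": 0}])

```text
clock: 5.25
tcp_pos: [0.5216, 0.1394, 0.2148]
orientation: [-0.0, 0.455, 0.891, -0.0]
wrist_force: [0.1, 0.3, 0.3]
finger_gap: -0.0002
grip_force: 0.0
```

Run:
```python
from h import *
where();s=imaging.read_camera("side");np.savez('s2.npz',**s);s=s["color"][:230,170:450];w=imaging.read_camera("scene")["color"]
cv2.imwrite('pics/c.png',np.hstack([cv2.resize(w,(400,300)),cv2.resize(s,(400,330))[:300]]))
```

```text
t 5.25 n,d,z [ 51.9  25.2 214.8] F n,d,z [-0.18  0.29  0.27] j [ 0.11  0.25 -0.08  1.24  0.    1.06] gap -0.0002
```

View pics/c.png

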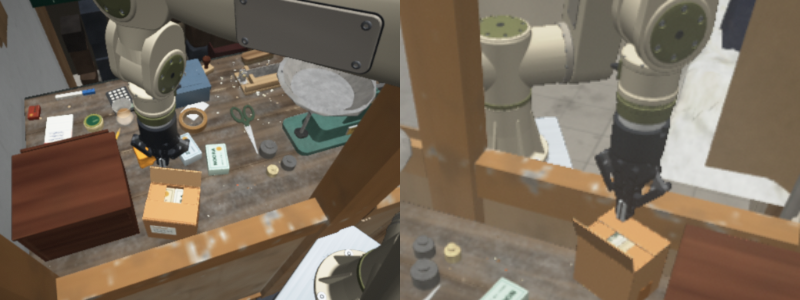

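The front flap is shut and the back flap is still standing. The upper arm sits offset to the left of the base, so it is well clear of the right-hand post. I continue beyond the back flap.

Emit:
apply_moves(rows=[{"xyz": [-10,0,0],"turn": [0,0,0],"grip": 0},{"xyz": [-22,0,0],"turn": [0,0,0],"grip": 0},{"xyz": [-34,0,0],"turn": [0,0,0],"grip": 0},{"xyz": [-44,0,0],"turn": [0,0,0],"grip": 0},{"xyz": [-50,0,0],"turn": [0,0,0],"grip": 0},{"xyz": [-52,0,0],"turn": [0,0,0],"grip": 0},{"xyz": [-52,0,10],"turn": [0,0,0],"grip": 0},{"xyz": [-52,0,25],"turn": [0,0,0],"grip": 0},{"xyz": [-52,0,42],"turn": [0,0,0],"grip": 0},{"xyz": [-52,0,54],"turn": [0,0,0],"grip": 0},{"xyz": [-52,0,62],"turn": [0,0,0],"grip": 0},{"xyz": [-52,0,63],"turn": [0,0,0],"grip": 0}])

```text
clock: 6.35
tcp_pos: [0.5504, 0.0984, 0.15]
orientation: [-0.002, 0.454, 0.891, -0.001]
wrist_force: [0.2, -0.3, -0.1]
finger_gap: 0.0
grip_force: 0.0
```

Emit:
apply_moves(rows=[{"xyz": [0,0,0],"turn": [0,0,0],"grip": 0},{"xyz": [0,0,0],"turn": [0,0,0],"grip": 0}])

```text
clock: 6.52
tcp_pos: [0.5523, 0.0983, 0.1528]
orientation: [0.0, 0.454, 0.891, 0.0]
wrist_force: [-0.1, -0.3, -1.0]
finger_gap: -0.0001
grip_force: 0.0
```

Run:
```python
from h import *
where();print(rot().as_euler('xyz'))
```

```text
t 6.52 n,d,z [103.3  26.2 152.8] F n,d,z [ 0.2  -0.3  -1.02] j [ 0.03  0.32 -0.14  1.11  0.    0.98] gap -0.0001
[3.14087888e+00 3.66152885e-04 2.19900010e+00]
```

Emit:
apply_moves(rows=[{"xyz": [5,0,0],"turn": [0,0,0],"grip": 0},{"xyz": [10,0,0],"turn": [0,0,0],"grip": 0},{"xyz": [14,0,0],"turn": [0,0,0],"grip": 0},{"xyz": [18,0,0],"turn": [0,0,0],"grip": 0},{"xyz": [22,0,0],"turn": [0,0,0],"grip": 0},{"xyz": [26,0,0],"turn": [0,0,0],"grip": 0},{"xyz": [30,0,0],"turn": [0,0,0],"grip": 0},{"xyz": [34,0,0],"turn": [0,0,0],"grip": 0},{"xyz": [38,0,0],"turn": [0,0,0],"grip": 0},{"xyz": [38,0,0],"turn": [0,0,0],"grip": 0}])

```text
clock: 7.35
tcp_pos: [0.5293, 0.1295, 0.1524]
orientation: [-0.0, 0.454, 0.891, 0.0]
wrist_force: [0.9, 0.1, 0.6]
finger_gap: 0.0
grip_force: 0.2
```

Run:
```python
from h import *
where()
```

```text
t 7.35 n,d,z [ 64.5  25.7 152.4] F n,d,z [0.42 0.75 0.59] j [ 0.09  0.29 -0.18  1.1   0.    1.03] gap 0.0
```

Emit:
apply_moves(rows=[{"xyz": [5,0,0],"turn": [0,0,0],"grip": 0},{"xyz": [10,0,0],"turn": [0,0,0],"grip": 0},{"xyz": [14,0,1],"turn": [0,0,0],"grip": 0},{"xyz": [18,0,2],"turn": [0,0,0],"grip": 0},{"xyz": [22,0,4],"turn": [0,0,0],"grip": 0},{"xyz": [25,0,7],"turn": [0,0,0],"grip": 0},{"xyz": [28,0,10.5],"turn": [0,0,0],"grip": 0},{"xyz": [31,0,14],"turn": [0,0,0],"grip": 0},{"xyz": [33,0,18],"turn": [0,0,0],"grip": 0},{"xyz": [35,0,22],"turn": [0,0,0],"grip": 0},{"xyz": [36,0,24],"turn": [0,0,0],"grip": 0},{"xyz": [37,0,26],"turn": [0,0,0],"grip": 0}])

```text
clock: 8.35
tcp_pos: [0.5078, 0.1588, 0.1258]
orientation: [-0.0, 0.454, 0.891, -0.0]
wrist_force: [0.1, -0.4, 0.9]
finger_gap: -0.0002
grip_force: 0.4
```

Emit:
apply_moves(rows=[{"xyz": [0,0,0.5],"turn": [0,0,0],"grip": 0},{"xyz": [0,0,1],"turn": [0,0,0],"grip": 0},{"xyz": [0,0,1],"turn": [0,0,0],"grip": 0}])

```text
clock: 8.6
tcp_pos: [0.5078, 0.1588, 0.1252]
orientation: [-0.0, 0.454, 0.891, -0.0]
wrist_force: [-0.4, 0.2, 1.0]
finger_gap: -0.0001
grip_force: 0.2
```

Emit:
apply_moves(rows=[{"xyz": [0,0,-10],"turn": [0,0,0],"grip": 0},{"xyz": [0,0,-30],"turn": [0,0,0],"grip": 0},{"xyz": [0,0,-55],"turn": [0,0,0],"grip": 0},{"xyz": [0,-5,-70],"turn": [0,0,0],"grip": 0},{"xyz": [6,-20,-75],"turn": [0,0,0],"grip": 0},{"xyz": [12,-35,-75],"turn": [0,0,0],"grip": 0},{"xyz": [18,-50,-75],"turn": [0,0,0],"grip": 0},{"xyz": [24,-62,-75],"turn": [0,0,0],"grip": 0},{"xyz": [28,-70,-75],"turn": [0,0,0],"grip": 0},{"xyz": [28,-70,-75],"turn": [0,0,0],"grip": 0},{"xyz": [28,-70,-75],"turn": [0,0,0],"grip": 0}])

```text
clock: 9.52
tcp_pos: [0.4353, 0.1404, 0.201]
orientation: [0.001, 0.454, 0.891, 0.0]
wrist_force: [-0.6, -0.1, -0.0]
finger_gap: 0.0001
grip_force: 0.0
```

Run:
```python
from h import *
where()
for k in("scene","side"):
    c=imaging.read_camera(k);P=cloud(c).reshape(-1,3);q=P[:,:2]-C
    a,b,z=q@n*1e3,q@d*1e3,P[:,2]*1e3
    m=(abs(a)<75)&(abs(b)<80)&(z>105)&(z<140)
    if k=="scene": cv2.imwrite('pics/d.png',np.hstack([cv2.resize(c["color"],(400,300)),cv2.resize(imaging.read_camera("side")["color"][90:240,250:450],(400,300))]))
    print(k,'n',np.percentile(a[m],[.5,99.5]),'d',np.percentile(b[m],[.5,99.5]))
    for l,h in((-50,-30),(-30,-15),(-15,-2),(2,15),(15,30),(30,50)):
        s=m&(a>l)&(a<h)&(abs(b)<60);print(l,h,s.sum(),np.percentile(z[s],[10,50,90]).round(1) if s.sum() else '')
```

```text
t 9.52 n,d,z [  0.8 -44.3 201. ] F n,d,z [-0.25 -0.56 -0.02] j [ 0.14  0.1  -0.3   1.17  0.    1.08] gap 0.0001
scene n [-53.48587968  49.07814773] d [-64.24831033  64.77904662]
-50 -30 660 [123.6 125.2 127. ]
-30 -15 466 [124.6 126.1 127.7]
-15 -2 393 [125.2 126.7 128.4]
2 15 376 [125.1 126.6 128.2]
15 30 404 [124.5 126.  127.7]
30 50 400 [123.7 125.3 127.1]
side n [-73.07231735  53.97490499] d [-75.80555324  68.02934644]
-50 -30 227 [121.9 123.4 124.8]
-30 -15 179 [122.9 124.2 125.7]
-15 -2 159 [123.6 125.  126.3]
2 15 167 [123.5 125.  126.4]
15 30 205 [122.9 124.4 126. ]
30 50 291 [121.6 123.3 124.8]
```

View pics/d.png

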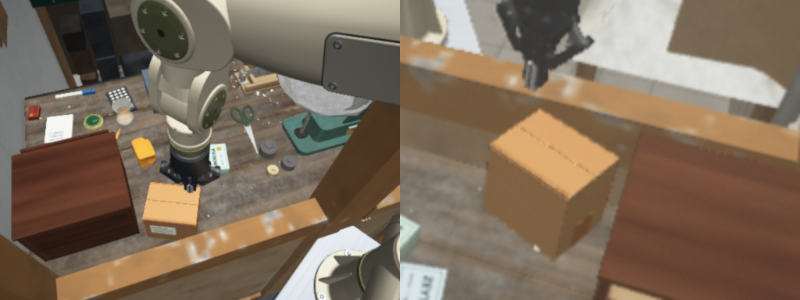

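Both flaps are shut, with edges about 1.5 mm proud. The carton has not moved (centre within 2 mm). I lower the fingers gently onto the right-hand end.

Emit:
apply_moves(rows=[{"xyz": [0,0,15],"turn": [0,0,0],"grip": 0},{"xyz": [0,0,32],"turn": [0,0,0],"grip": 0},{"xyz": [0,0,47],"turn": [0,0,0],"grip": 0},{"xyz": [0,0,58],"turn": [0,0,0],"grip": 0},{"xyz": [0,0,64],"turn": [0,0,0],"grip": 0},{"xyz": [0,0,68],"turn": [0,0,0],"grip": 0},{"xyz": [0,0,70.5],"turn": [0,0,0],"grip": 0},{"xyz": [0,0,72.5],"turn": [0,0,0],"grip": 0},{"xyz": [0,0,74],"turn": [0,0,0],"grip": 0},{"xyz": [0,0,75.5],"turn": [0,0,0],"grip": 0},{"xyz": [0,0,76.5],"turn": [0,0,0],"grip": 0},{"xyz": [0,0,77],"turn": [0,0,0],"grip": 0}])

```text
clock: 10.67
tcp_pos: [0.4353, 0.1405, 0.1237]
orientation: [0.0, 0.454, 0.891, 0.0]
wrist_force: [0.4, 0.3, 1.8]
finger_gap: -0.0
grip_force: 0.6
```

```bash
python3 -c "
from h import *
where()"
```

```text
t 10.67 n,d,z [  0.8 -44.2 123.7] F n,d,z [-0.04  0.47  1.76] j [ 0.14  0.15 -0.44  0.98  0.    1.08] gap -0.0
```

Contact is about 1.8 N. I press 0.6 mm more and stroke to the left.

Emit:
apply_moves(rows=[{"xyz": [0,0,0.6],"turn": [0,0,0],"grip": 0},{"xyz": [0,2,0.6],"turn": [0,0,0],"grip": 0},{"xyz": [0,6,0.6],"turn": [0,0,0],"grip": 0},{"xyz": [0,10,0.6],"turn": [0,0,0],"grip": 0},{"xyz": [0,14,0.6],"turn": [0,0,0],"grip": 0},{"xyz": [0,18,0.6],"turn": [0,0,0],"grip": 0},{"xyz": [0,22,0.6],"turn": [0,0,0],"grip": 0},{"xyz": [0,26,0.6],"turn": [0,0,0],"grip": 0},{"xyz": [0,30,0.6],"turn": [0,0,0],"grip": 0},{"xyz": [0,34,0.6],"turn": [0,0,0],"grip": 0},{"xyz": [0,38,0.6],"turn": [0,0,0],"grip": 0},{"xyz": [0,42,0.6],"turn": [0,0,0],"grip": 0}])

```text
clock: 11.67
tcp_pos: [0.4691, 0.1653, 0.1227]
orientation: [-0.0, 0.454, 0.891, 0.0]
wrist_force: [-2.1, -1.7, 3.1]
finger_gap: -0.0001
grip_force: 1.5
```

```bash
python3 -c "
from h import *
where()"
```

```text
t 11.67 n,d,z [  0.4  -2.3 122.7] F n,d,z [ 0.22 -2.7   3.06] j [ 0.18  0.23 -0.35  1.    0.    1.12] gap -0.0001
```

Emit:
apply_moves(rows=[{"xyz": [0,4,-0.2],"turn": [0,0,0],"grip": 0},{"xyz": [0,8,-0.2],"turn": [0,0,0],"grip": 0},{"xyz": [0,12,-0.2],"turn": [0,0,0],"grip": 0},{"xyz": [0,16,-0.2],"turn": [0,0,0],"grip": 0},{"xyz": [0,20,-0.2],"turn": [0,0,0],"grip": 0},{"xyz": [0,24,-0.2],"turn": [0,0,0],"grip": 0},{"xyz": [0,28,-0.2],"turn": [0,0,0],"grip": 0},{"xyz": [0,32,-0.2],"turn": [0,0,0],"grip": 0},{"xyz": [0,36,-0.2],"turn": [0,0,0],"grip": 0},{"xyz": [0,40,-0.2],"turn": [0,0,0],"grip": 0},{"xyz": [0,44,-0.2],"turn": [0,0,0],"grip": 0},{"xyz": [0,48,-0.2],"turn": [0,0,0],"grip": 0}])

```text
clock: 12.67
tcp_pos: [0.508, 0.1935, 0.1229]
orientation: [-0.0, 0.454, 0.891, 0.0]
wrist_force: [-0.6, -1.3, 2.4]
finger_gap: 0.0001
grip_force: 1.1
```

Run:
```python
from h import *
where()
for k in("scene","side"):
    c=imaging.read_camera(k);P=cloud(c).reshape(-1,3);q=P[:,:2]-C
    a,b,z=q@n*1e3,q@d*1e3,P[:,2]*1e3
    m=(abs(a)<75)&(abs(b)<80)&(z>105)&(z<126.5)
    print(k,'n',np.percentile(a[m],[.5,99.5]),'d',np.percentile(b[m],[.5,99.5]))
```

```text
t 12.67 n,d,z [1.000e-01 4.570e+01 1.229e+02] F n,d,z [ 0.72 -1.31  2.4 ] j [ 0.22  0.31 -0.23  1.03  0.    1.16] gap 0.0001
scene n [-53.45694572  48.70392477] d [-64.27940081  64.5646292 ]
side n [-72.42227317  53.90114844] d [-77.27952195  68.07159669]
```

Carton unmoved, stroke finished at the left end with contact. I lift off straight up.

Emit:
apply_moves(rows=[{"xyz": [0,0,-4],"turn": [0,0,0],"grip": 0},{"xyz": [0,0,-14],"turn": [0,0,0],"grip": 0},{"xyz": [0,0,-34],"turn": [0,0,0],"grip": 0},{"xyz": [0,0,-60],"turn": [0,0,0],"grip": 0},{"xyz": [0,0,-85],"turn": [0,0,0],"grip": 0},{"xyz": [0,0,-105],"turn": [0,0,0],"grip": 0},{"xyz": [0,0,-115],"turn": [0,0,0],"grip": 0},{"xyz": [0,0,-120],"turn": [0,0,0],"grip": 0},{"xyz": [0,0,-120],"turn": [0,0,0],"grip": 0},{"xyz": [0,0,-120],"turn": [0,0,0],"grip": 0}])

```text
clock: 13.6
tcp_pos: [0.5073, 0.1931, 0.2421]
orientation: [-0.0, 0.454, 0.891, -0.0]
wrist_force: [-0.6, -0.3, -0.8]
finger_gap: 0.0004
grip_force: 0.0
```

Run:
```python
from h import *
where()
for k in("scene","side"):
    c=imaging.read_camera(k);P=cloud(c).reshape(-1,3);q=P[:,:2]-C
    a,b,z=q@n*1e3,q@d*1e3,P[:,2]*1e3
    m=(abs(b)<60)&(z>105)&(z<140)
    for l,h in((-50,-30),(-15,-2),(2,15),(30,50)):
        s=m&(a>l)&(a<h);print(k,l,h,s.sum(),np.percentile(z[s],[10,50,90]).round(1) if s.sum() else '')
    cv2.imwrite(f'pics/e_{k}.png',c["color"])
cv2.imwrite('pics/e.png',np.hstack([cv2.resize(cv2.imread('pics/e_scene.png'),(400,300)),cv2.resize(cv2.imread('pics/e_side.png'),(400,300))]))
```

```text
t 13.6 n,d,z [ -0.   44.9 242.1] F n,d,z [-0.1  -0.67 -0.82] j [ 0.22  0.25 -0.02  1.31  0.    1.16] gap 0.0004
scene -50 -30 634 [123.1 124.7 126.3]
scene -15 -2 384 [123.1 124.7 126.3]
scene 2 15 376 [123.  124.8 126.5]
scene 30 50 526 [123.1 124.7 126.5]
side -50 -30 227 [121.6 123.  124.5]
side -15 -2 162 [121.4 122.8 124.1]
side 2 15 165 [121.6 123.  124.4]
side 30 50 279 [121.2 122.9 124.3]
```

View pics/e.png

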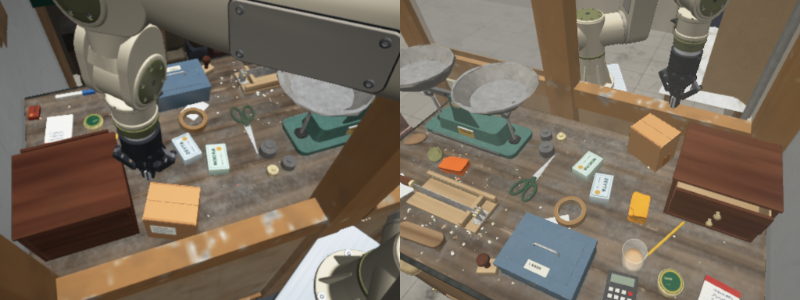

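The top is level from edge to edge in both views, the arm is clear, and the other things look unmoved.

```bash
python3 -c "
from h import *
print(ticket.hand_in())"
```

```text
the job is handed in; nothing more can be done
None
```

The job is handed in (no verdict was shown): both long flaps are folded shut and measure flat, the seam was stroked lightly from right to left, and the carton and other things look unmoved.

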